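Sort the hardware of two stripped doors into their trays

TASK

The hardware taken off the two doors for painting has got mixed up on the table: put the brass knob, brass deadbolt and brass hinge into the pale-blue door's tray and the nickel knob and nickel thumb-turn into the lime-green door's tray. Give each piece a bay to itself so the finishes do not rub, standing or lying flat on the tray's bottom the way up it is now; set the pieces down, do not drop them. Leave the paint tin, the toy car and the screwdriver where they are.

Things in the scene. Friction and masses are not known exactly. Their poses are not given: they have to be found in the camera images.
- blue_tray: Pale-blue open tray for the hardware of the blue door. 316 x 128 x 25 mm, bottom and walls 4 mm thick. Two cross walls as high as the rim split it into three bays in a row along its own x, each 100 mm (tray x) by 120 mm (tray y) inside, centres at tray x = -104, 0, +104 mm, y = 0. Fixed to the table. Origin: centre of its underside, on the table; z up.
- green_tray: Lime-green open tray for the hardware of the green door. 316 x 128 x 25 mm, bottom and walls 4 mm thick. Two cross walls as high as the rim split it into three bays in a row along its own x, each 100 mm (tray x) by 120 mm (tray y) inside, centres at tray x = -104, 0, +104 mm, y = 0. Fixed to the table. Origin: centre of its underside, on the table; z up.
- brass_knob: Yellow-brown brass door knob, egg shaped and 66 mm tall, standing on its round rose (64 mm across, 8 mm thick), then a 24 mm neck, then the knob itself, 52 mm in diameter at its widest (about 40 to 52 mm above the underside). About 0.3 kg. Origin: centre of the rose's underside; z up, the axis of the knob. Round, its yaw does not matter.
- nickel_knob: Silver-grey nickel door knob, flat fronted and 61 mm tall, standing on its round rose (64 mm across, 8 mm thick), then a 24 mm neck, then the knob itself, 52 mm in diameter at its widest (about 40 to 52 mm above the underside). About 0.3 kg. Origin: centre of the rose's underside; z up, the axis of the knob. Round, its yaw does not matter.
- brass_deadbolt: Yellow-brown brass deadbolt cylinder, a solid collar with a dark key slot in its top face: 56 mm in diameter at the foot, 52 mm near the top, 28 mm tall, gripped below 26 mm. About 0.25 kg. Origin: centre of its underside; z up. Round, its yaw does not matter.
- nickel_thumbturn: Silver-grey nickel deadbolt thumb-turn: a round rose (58 mm across, 8 mm thick) lying flat, with an upright oblong turn-piece fixed on its middle, 42 mm long (own x) and 12 mm thick (own y), its top 30 mm above the underside, to grip across its thickness. The turn-piece does not rotate. About 0.2 kg. Origin: centre of the underside; z up.
- brass_hinge: Yellow-brown brass butt hinge, folded shut and lying flat: 89 mm long (own x), 42 mm wide in all (own y, the 11 mm round barrel runs along the +y edge), leaves 8 mm thick together, barrel 11 mm high. About 0.12 kg. It does not unfold. Origin: centre of the underside, midway across the 42 mm; z up.
- paint_tin: Bystander: a small closed paint tin with a lime-green band, 66 mm in diameter, 63 mm tall, standing beyond the work. Origin: centre of its underside.
- toy_car: Bystander: a blue toy car, 113 mm long (own x), 50 mm wide, 40 mm tall, beyond the work. Origin: centre of its underside.
- screwdriver: Bystander: a yellow-handled screwdriver, 160 mm long (own x), lying beyond the work, 26 mm high, handle towards own -x. Origin: under the middle of its length, on the table.
Not all that is in view belongs to the job. Leave any purple or turquoise look-alike of the nickel_knob alone.

How it is judged (in metres and radians):
At the end, for the whole second after the job is handed in: Brass pieces in the pale-blue tray, nickel ones in the lime-green, one to a bay (any bay): origin within 42 mm (tray x) and 55 mm (tray y) of the bay's centre, underside at most 12 mm above the tray's underside, upright axis within 0.2 rad of vertical, at rest (under 20 mm/s) (y of brass_knob in the frame of blue_tray between -0.055 and 0.055 m and z of brass_knob in the frame of blue_tray between -0.002 and 0.012 m and angle between each of brass_knob, brass_deadbolt, brass_hinge, nickel_knob, nickel_thumbturn's own z axis and vertical below 0.2 rad and linear speed of each of brass_knob, brass_deadbolt, brass_hinge, nickel_knob, nickel_thumbturn below 0.02 m/s and y of brass_deadbolt in the frame of blue_tray between -0.055 and 0.055 m and z of brass_deadbolt in the frame of blue_tray between -0.002 and 0.012 m and y of brass_hinge in the frame of blue_tray between -0.055 and 0.055 m and z of brass_hinge in the frame of blue_tray between -0.002 and 0.012 m and ((x of brass_knob in the frame of blue_tray between -0.146 and -0.062 m and x of brass_deadbolt in the frame of blue_tray between -0.042 and 0.042 m and x of brass_hinge in the frame of blue_tray between 0.062 and 0.146 m) or (x of brass_knob in the frame of blue_tray between -0.146 and -0.062 m and x of brass_deadbolt in the frame of blue_tray between 0.062 and 0.146 m and x of brass_hinge in the frame of blue_tray between -0.042 and 0.042 m) or (x of brass_knob in the frame of blue_tray between -0.042 and 0.042 m and x of brass_deadbolt in the frame of blue_tray between -0.146 and -0.062 m and x of brass_hinge in the frame of blue_tray between 0.062 and 0.146 m) or (x of brass_knob in the frame of blue_tray between -0.042 and 0.042 m and x of brass_deadbolt in the frame of blue_tray between 0.062 and 0.146 m and x of brass_hinge in the frame of blue_tray between -0.146 and -0.062 m) or (x of brass_knob in the frame of blue_tray between 0.062 and 0.146 m and x of brass_deadbolt in the frame of blue_tray between -0.146 and -0.062 m and x of brass_hinge in the frame of blue_tray between -0.042 and 0.042 m) or (x of brass_knob in the frame of blue_tray between 0.062 and 0.146 m and x of brass_deadbolt in the frame of blue_tray between -0.042 and 0.042 m and x of brass_hinge in the frame of blue_tray between -0.146 and -0.062 m)) and y of nickel_knob in the frame of green_tray between -0.055 and 0.055 m and z of nickel_knob in the frame of green_tray between -0.002 and 0.012 m and y of nickel_thumbturn in the frame of green_tray between -0.055 and 0.055 m and z of nickel_thumbturn in the frame of green_tray between -0.002 and 0.012 m and ((x of nickel_knob in the frame of green_tray between -0.146 and -0.062 m and x of nickel_thumbturn in the frame of green_tray between -0.042 and 0.042 m) or (x of nickel_knob in the frame of green_tray between -0.146 and -0.062 m and x of nickel_thumbturn in the frame of green_tray between 0.062 and 0.146 m) or (x of nickel_knob in the frame of green_tray between -0.042 and 0.042 m and x of nickel_thumbturn in the frame of green_tray between -0.146 and -0.062 m) or (x of nickel_knob in the frame of green_tray between -0.042 and 0.042 m and x of nickel_thumbturn in the frame of green_tray between 0.062 and 0.146 m) or (x of nickel_knob in the frame of green_tray between 0.062 and 0.146 m and x of nickel_thumbturn in the frame of green_tray between -0.146 and -0.062 m) or (x of nickel_knob in the frame of green_tray between 0.062 and 0.146 m and x of nickel_thumbturn in the frame of green_tray between -0.042 and 0.042 m))); the robot touches nothing.
It fails at once if a piece of hardware is dropped: it falls freely faster than 0.5 m/s while still more than 60 mm above the table (that is, let go from more than about 7 cm up) ((height (world z) of brass_knob above 0.06 m and linear speed of brass_knob above 0.5 m/s and contact force between the fingers and brass_knob below 0.05 N) or (height (world z) of brass_deadbolt above 0.06 m and linear speed of brass_deadbolt above 0.5 m/s and contact force between the fingers and brass_deadbolt below 0.05 N) or (height (world z) of brass_hinge above 0.06 m and linear speed of brass_hinge above 0.5 m/s and contact force between the fingers and brass_hinge below 0.05 N) or (height (world z) of nickel_knob above 0.06 m and linear speed of nickel_knob above 0.5 m/s and contact force between the fingers and nickel_knob below 0.05 N) or (height (world z) of nickel_thumbturn above 0.06 m and linear speed of nickel_thumbturn above 0.5 m/s and contact force between the fingers and nickel_thumbturn below 0.05 N)).
It fails at once if the paint tin, the toy car or the screwdriver is moved by more than 25 mm (distance of any of paint_tin, toy_car, screwdriver from where it was at the start of the episode above 0.025 m).
It also fails if it takes over 112 s, if anything falls off the work surface, if the arm or the gripper's body presses on something with over 40 N, if the wrist force passes 120 N, or if a joint passes its speed limit or range.

ROBOT

A 7-joint arm with a two-finger parallel gripper is mounted at the origin on the work surface. World frame = base frame: x ahead of the robot, y to its left, z up, the work surface at z = 0. Lengths are in m, angles in degrees, forces in N, time in s.
With the tool pointing down it reaches from about 0.35 to 0.9 m from the base axis. Payload 19.9 kg.
Tool frame: the origin (TCP) lies at the very end of the fingers, on their centre line; the grasp point (between the pads) lies 19 mm behind it; z points along the fingers, y is the direction in which the jaws open and shut (so a half turn about z gives the same grasp; the last joint's range is limited). The gripper opens to 94 mm and grips with 3 to 60 N. Pads are 16 mm wide; open, the fingers measure 119 mm over their backs; the gripper's body (75 mm by 177 mm) begins 78 mm behind the grasp point.
Start: joints at [-69.357, 23.915, -0.59, 92.452, 0.269, 63.638, -3.037], TCP at [0.244, 0.575, 0.205] pointing down, gripper open.
Joint ranges: [-161.28, 161.28], [-22.2, 115.67], [-73.04, 71.86], [3.21, 147.25], [-68.34, 248.33], [10.77, 114.83], [-161.83, 161.83]. Speed limits (degrees/s): [108.29, 108.29, 136.94, 136.94, 172.46, 172.46, 172.46].

INTERFACE

Orientations are given as [roll, pitch, yaw] about the fixed x, y, z axes, in that order (R = Rz(yaw) Ry(pitch) Rx(roll)).
In Python, from rig import r, imaging, job gives the robot as it stands.
- The arm moves only by the shell command python3 -m handwheel 'ROWS' [FORCE]. ROWS is JSON, one flat list of numbers, 5 for each row, row after row: the opening, from 0 (shut) to 1 (fully open), then the shift along the tool's x, y, z in cm, then the turn about the tool's z in rad. In form: [claw, dx, dy, dz, twist, claw, dx, dy, dz, twist, ...]. A call has 1 to 20 rows; each row shifts and turns the commanded pose from where the row before left it, along the tool's axes as they then stand; what a row does not reach is not made up. A row lasts 1/8 s, in which the tool goes at most 62.5 mm and 10.7 degrees, less where a joint would pass 70% of its speed; a pose out of reach is approached as far as the arm can. A call with a gripper value outside its range is refused whole. The fingers move at their own pace and stop on an object; FORCE is the grip in N (left out, the last holds). Time passes only in rows, so rows that do not move let the fingers close. It gives the time, the measured TCP pose, the force and the opening at its end, in the units of the state.
- r.state(): the state, without advancing time (a new reading comes with each control period).
- imaging.capture(name): name is "scene" or "top" or "wrist"; returns the picture (400x640x3 uint8, blue, green, red); there is no depth.
- imaging.calibration(name): a dict with "intrinsics" (3x3 intrinsics, pixels), "k1" (the pictures are not rectified: a ray, as slopes to the right and down, at radius r is drawn at 1 + k1 r^2 times it, then the intrinsics apply), "R" (3x3) and "t" (3): a world point X has camera coordinates R X + t. Camera axes: x right, y down, z forward; pixel columns grow to the right and rows downward; lengths in m; the calibration is good to about 2 mm. A picture is of the moment at which its call begins: read the wrist's pose just before it. calibration takes no time and is no camera call; for the wrist camera it gives the pose at the moment of the call.
- job.hand_in(): hands the job in, once; it reports no verdict.
The state is a dict: "time": time; "qpos": joint angles; "dq": joint speeds; "joint_efforts": joint torques, N m; "ee_pos": TCP position; "ee_rot": TCP orientation; "ft_force": force on the tool from outside, world axes, zero at the start; "torque": the same for the moment, N m; "grip_width": finger opening in m.
Only numpy, scipy, OpenCV 4.12 (cv2) and the standard library are available. Lean on these libraries where they do the work, as an engineer would, in place of code of your own. Each camera call takes 0.05 s, during which the arm holds its last target. There are 200 camera calls.

## Working session

There is one attempt and no reset: what is moved stays moved. The work goes in short steps, Python scripts to look and compute and a shell command to move; the robot and the scene stay as the last step left them, time stands still between calls to the robot, and variables do not carry over. Pictures are saved under pics/ and viewed, about 12 in all and at most 16, crops included, and the job is handed in when it is done.

```bash
ls; mkdir -p pics; python3 - <<'E'
from rig import r, imaging, job
import cv2, numpy as np
s=r.state(); print(s['time'],s['ee_pos'],s['ee_rot'],s['grip_width'])
for n in ['scene','top','wrist']:
    im=imaging.capture(n); cv2.imwrite(f'pics/{n}0.png',im)
    c=imaging.calibration(n); print(n,c['k1'],np.array(c['intrinsics']).round(1).tolist(),(-np.array(c['R']).T@c['t']).round(3), np.array(c['R']).round(2).tolist())
E
```

```text
pics
0.0 [0.24425431 0.57486474 0.20482679] [-1.79928600e+02  5.35874588e-03  1.56983180e+02] 0.09397561394688919
scene -0.09582378121437539 [[386.5, 0.0, 321.0], [0.0, 386.5, 199.2], [0.0, 0.0, 1.0]] [1.112 0.594 0.622] [[-0.75, 0.67, -0.01], [0.42, 0.47, -0.78], [-0.52, -0.58, -0.63]]
top -0.012749388102157222 [[368.8, 0.0, 318.7], [0.0, 368.8, 199.7], [0.0, 0.0, 1.0]] [0.47  0.047 0.918] [[-0.0, -1.0, 0.01], [-0.98, 0.0, -0.19], [0.19, -0.01, -0.98]]
wrist -0.06166510228375848 [[325.9, 0.0, 319.8], [0.0, 325.9, 204.2], [0.0, 0.0, 1.0]] [0.173 0.606 0.383] [[0.39, 0.92, -0.0], [0.89, -0.38, 0.27], [0.25, -0.1, -0.96]]
```

View pics/top0.png

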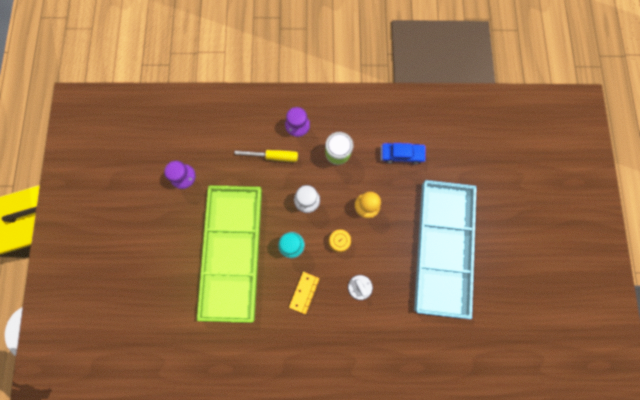

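View pics/scene0.png

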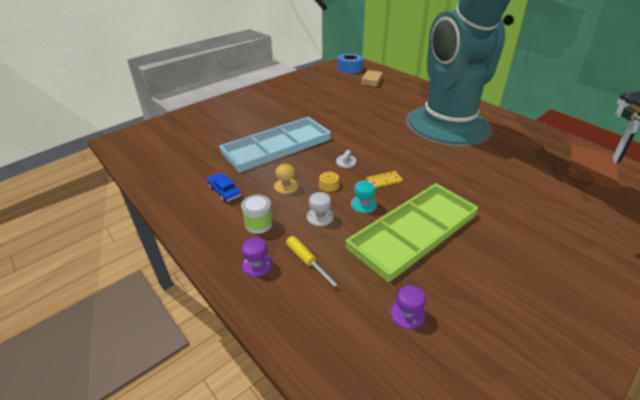

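```bash
cat > h.py <<'E'
import cv2, numpy as np
from rig import r, imaging
def ray(c,px):
    K=np.array(c['intrinsics']); p=np.array(px,float)
    d=(p-[K[0,2],K[1,2]])/[K[0,0],K[1,1]]
    s=d.copy()
    for _ in range(30): s=d/(1+c['k1']*(s@s))
    R=np.array(c['R']); return -R.T@np.array(c['t']), R.T@np.array([s[0],s[1],1])
def plane(c,px,z):
    o,d=ray(c,px); return o+d*(z-o[2])/d[2]
def tri(c1,p1,c2,p2):
    o1,d1=ray(c1,p1); o2,d2=ray(c2,p2)
    k=np.linalg.lstsq(np.c_[d1,-d2],o2-o1,rcond=None)[0]
    a,b=o1+k[0]*d1,o2+k[1]*d2
    return (a+b)/2, np.linalg.norm(a-b)
COL={'green':((33,100,80),(45,255,255)),'blue':((90,40,120),(103,170,255)),'yellow':((15,140,110),(30,255,255)),
     'silver':((0,0,110),(179,45,255)),'teal':((84,150,80),(96,255,255)),'purple':((128,100,60),(150,255,255)),'car':((110,150,80),(125,255,255))}
def blobs(im,col,amin=60):
    m=cv2.inRange(cv2.cvtColor(im,cv2.COLOR_BGR2HSV),*map(np.array,COL[col]))
    m=cv2.morphologyEx(m,cv2.MORPH_CLOSE,np.ones((5,5)))
    cs=[c for c in cv2.findContours(m,cv2.RETR_EXTERNAL,cv2.CHAIN_APPROX_NONE)[0] if cv2.contourArea(c)>amin]
    return sorted(cs,key=cv2.contourArea,reverse=True)
def cen(c): M=cv2.moments(c); return np.array([M['m10'],M['m01']])/M['m00']
E
python3 - <<'E'
from h import *
for n in ['top','scene']:
    im=cv2.imread(f'pics/{n}0.png'); c=imaging.calibration(n)
    for col in COL:
        for b in blobs(im,col):
            x,y,w,h=cv2.boundingRect(b)
            if y+h>395 or (n=='top' and not 50<x<600) or cv2.contourArea(b)>2e4: continue
            print(n,col,int(cv2.contourArea(b)),cen(b).round(1),(x,y,w,h),plane(c,cen(b),.02).round(3)[:2], 
              np.array([plane(c,p,.025)[:2] for p in cv2.boxPoints(cv2.minAreaRect(b))]).round(3).tolist() if col in('green','blue','yellow') and n=='top' else '')
E
```

```text
top green 7513 [229.6 254.3] (197, 185, 65, 138) [0.51  0.248] [[0.358, 0.319], [0.686, 0.317], [0.677, 0.174], [0.35, 0.185]]
top green 62 [336.6 159.7] (326, 152, 24, 12) [ 0.747 -0.013] [[0.742, 0.018], [0.766, 0.014], [0.755, -0.044], [0.731, -0.039]]
top blue 7187 [445.9 249.9] (415, 180, 61, 139) [ 0.519 -0.276] [[0.367, -0.189], [0.693, -0.224], [0.685, -0.367], [0.359, -0.322]]
top yellow 1714 [264.4 258.5] (195, 180, 93, 149) [0.5   0.165] [[0.344, 0.322], [0.698, 0.314], [0.68, 0.095], [0.328, 0.119]]
top yellow 1225 [192.3 257.9] (177, 193, 30, 118) [0.502 0.337] [[0.386, 0.371], [0.664, 0.365], [0.66, 0.31], [0.381, 0.319]]
top yellow 798 [303.6 292.6] (288, 267, 32, 48) [0.42 0.07] [[0.386, 0.111], [0.48, 0.073], [0.461, 0.026], [0.368, 0.064]]
top yellow 575 [367.8 204.3] (354, 191, 28, 28) [ 0.632 -0.088] [[0.664, -0.054], [0.664, -0.122], [0.597, -0.119], [0.597, -0.053]]
top yellow 432 [339.6 240.3] (328, 228, 24, 25) [ 0.543 -0.017] [[0.515, 0.012], [0.573, 0.011], [0.572, -0.045], [0.514, -0.044]]
top yellow 355 [281.9 154.8] (265, 149, 34, 14) [0.76  0.126] [[0.74
[... 1441 characters left out ...]
627.  135.5] (613, 115, 27, 48) [-0.384  0.476] 
scene silver 228 [345.8 159.8] (336, 150, 21, 18) [ 0.447 -0.05 ] 
scene silver 212 [449.  115.5] (424, 102, 55, 20) [-0.016 -0.011] 
scene silver 146 [451.7  30.8] (433, 16, 27, 47) [-0.965 -0.609] 
scene silver 117 [324.  273.6] (311, 261, 26, 26) [0.771 0.217] 
scene silver 100 [469.7  20.4] (456, 4, 40, 26) [-1.279 -0.676] 
scene silver 98 [620.4 106.6] (615, 98, 14, 19) [-0.631  0.39 ] 
scene teal 507 [363.7 197. ] (352, 181, 24, 31) [0.533 0.101] 
scene purple 1143 [408.7 307.1] (390, 285, 36, 44) [0.709 0.383] 
scene purple 872 [255.5 257.4] (242, 238, 30, 39) [0.849 0.089] 
scene car 428 [223.2 185.3] (208, 173, 32, 27) [ 0.769 -0.179]
```

View pics/wrist0.png

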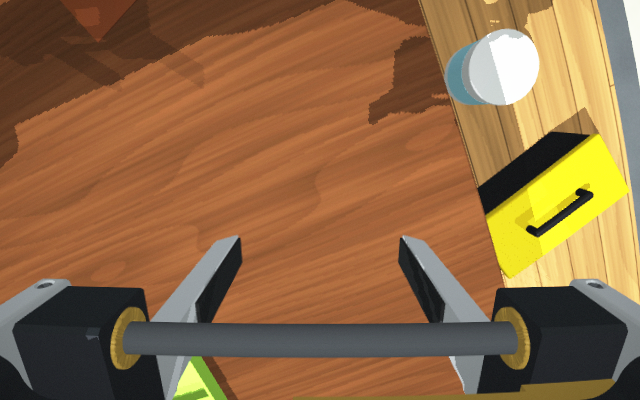

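The top view shows the green tray at left (230,254) and the blue tray at right (446,250). The pieces are nickel knob (307,199), brass knob (368,204), deadbolt (340,240), hinge (304,293) and thumb-turn (360,287). The scene view agrees. The wrist view shows only table so far. I'll move over the middle with yaw 180.

```bash
python3 -m handwheel '[1,0,0,-3,-0.134, 1,0,0,-3,-0.134, 1,0,0,-3,-0.133, 1,-2.4,-4.8,0,0, 1,-2.4,-4.8,0,0, 1,-2.4,-4.8,0,0, 1,-2.4,-4.8,0,0, 1,-2.4,-4.8,0,0, 1,-2.4,-4.8,0,0, 1,-2.4,-4.8,0,0, 1,-2.4,-4.8,0,0, 1,-2.4,-4.8,0,0, 1,-2.4,-4.8,0,0, 1,-2.4,-4.8,0,0, 1,-2.4,-4.8,0,0, 1,0,0,0,0, 1,0,0,0,0]' 25
python3 - <<'E'
from h import *
s=r.state(); print(s['time'],s['ee_pos'],s['ee_rot'])
c=imaging.calibration('wrist'); im=imaging.capture('wrist'); cv2.imwrite('pics/w1.png',im)
import pickle; pickle.dump(c,open('w1.pkl','wb'))
ct=imaging.calibration('top'); cs=imaging.calibration('scene')
for n,a,b in [('bknob',(367.8,204.3),(284.8,179)),('nknob',(306.6,198.7),(319.4,209.2)),('bolt',(339.6,240.3),(328.4,180.9)),('hinge',(303.6,292.6),(385.5,178.4)),('thumb',(359.9,287),(345.8,159.8)),('green',(229.6,254.3),(410.5,230.6)),('blue',(445.9,249.9),(274,143.2))]:
    p,e=tri(ct,a,cs,b); print(n,p.round(3),round(e,4))
for col in ('yellow','silver','green','blue'):
    for b in blobs(im,col,300): print(col,int(cv2.contourArea(b)),cen(b).round(1),cv2.boundingRect(b),plane(c,cen(b),.02).round(3)[:2])
E
```

```text
time: 2.28
ee_pos: [0.5317, -0.0005, 0.2952]
ee_rot: [180.0, -0.0, 180.0]
ft_force: [-0.4, -0.1, 0.2]
grip_width: 0.0938
2.275 [ 5.31704274e-01 -4.91050414e-04  2.95205540e-01] [ 1.79998054e+02 -3.65081572e-02  1.79965565e+02]
bknob [ 0.633 -0.089  0.022] 0.0029
nknob [0.646 0.063 0.021] 0.0009
bolt [ 0.544 -0.018  0.011] 0.0003
hinge [0.418 0.072 0.006] 0.0044
thumb [ 0.431 -0.065  0.006] 0.0006
green [ 0.516  0.248 -0.003] 0.0141
blue [ 0.523 -0.286  0.001] 0.0082
yellow 2074 [371.7  88.1] (345, 51, 54, 75) [0.42  0.069]
yellow 1581 [260.8 238.9] (241, 215, 43, 49) [ 0.634 -0.088]
yellow 1138 [308.4 178.7] (290, 159, 38, 40) [ 0.542 -0.016]
yellow 711 [398.2 310.9] (374, 302, 52, 18) [0.758 0.127]
silver 7111 [135.1 161.7] (80, 88, 90, 151) [ 0.517 -0.262]
silver 1551 [363.1 248.5] (342, 225, 42, 49) [0.649 0.066]
silver 1316 [273.2  97.9] (253, 77, 41, 43) [ 0.433 -0.062]
green 21078 [494.2 150. ] (434, 37, 127, 231) [0.501 0.246]
green 533 [310.7 308.8] (290, 299, 41, 25) [ 0.753 -0.014]
blue 19139 [126.8 156.7] (77, 45, 95, 231) [ 0.51  -0.274]
```

View pics/w1.png

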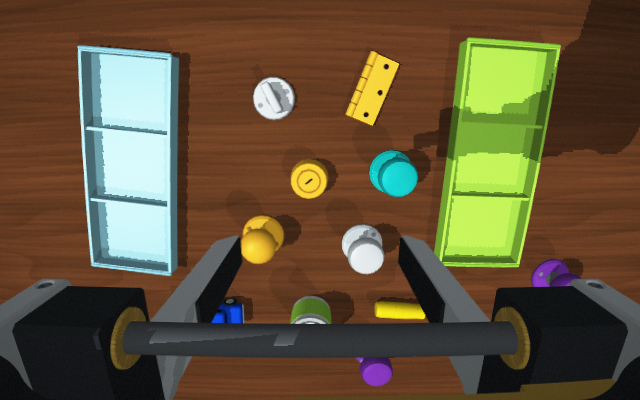

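The wrist view shows every piece: thumb-turn (273,98), hinge (372,88), deadbolt (309,180), brass knob head (258,246), nickel knob head (365,253), and both trays. Next I'll crop both views closer to pick matching features.

```bash
python3 - <<'E'
from h import *
import pickle
w=cv2.imread('pics/w1.png'); t=cv2.imread('pics/top0.png'); cw=pickle.load(open('w1.pkl','rb')); ct=imaging.calibration('top')
a=cv2.resize(w[40:280,235:405],None,fx=2.4,fy=2.4,interpolation=cv2.INTER_CUBIC)
b=cv2.resize(t[175:320,285:390],(378,522),interpolation=cv2.INTER_CUBIC)
o=np.zeros((576,800,3),np.uint8); o[:,:408]=a[:576]; o[:522,415:793]=b; cv2.imwrite('pics/crop1.png',o)
def corners(im,col):
    h=cv2.convexHull(blobs(im,col,1000)[0])
    q=h
    for e in np.arange(2,40,1):
        q=cv2.approxPolyDP(h,e,True)
        if len(q)<=4: break
    q=q[:,0].astype(float); return q
for col in('green','blue'):
    qw,qt=corners(w,col),corners(t,col)
    W=[plane(cw,p,.025) for p in qw]; P=[]
    for p,X in zip(qw,W):
        j=min(range(len(qt)),key=lambda j:np.linalg.norm(plane(ct,qt[j],.025)-X)); P.append(tri(cw,p,ct,qt[j]))
        print(col,p,X[:2].round(3),'tri',P[-1][0].round(3),round(P[-1][1],3))
    print('mean',np.mean(W,0).round(3),np.mean([x[0] for x in P],0).round(3))
print('hinge rect wrist', [plane(cw,p,.008)[:2].round(3).tolist() for p in cv2.boxPoints(cv2.minAreaRect(blobs(w,'yellow',300)[0]))])
E
```

```text
green [468.  37.] [0.355 0.191] tri [0.354 0.192 0.022] 0.001
green [560.  45.] [0.36  0.318] tri [0.36  0.316 0.028] 0.001
green [518. 266.] [0.678 0.308] tri [0.677 0.302 0.032] 0.005
green [434. 252.] [0.653 0.172] tri [ 0.673  0.184 -0.013] 0.008
mean [0.512 0.247 0.025] [0.516 0.248 0.017]
blue [79. 45.] [ 0.36  -0.317] tri [ 0.359 -0.323  0.017] 0.0
blue [171.  55.] [ 0.377 -0.193] tri [ 0.381 -0.186  0.041] 0.003
blue [170. 275.] [ 0.692 -0.231] tri [ 0.695 -0.237  0.017] 0.004
blue [ 91. 265.] [ 0.677 -0.357] tri [ 0.678 -0.359  0.022] 0.001
mean [ 0.527 -0.274  0.025] [ 0.528 -0.276  0.024]
hinge rect wrist [[0.454, 0.033], [0.37, 0.068], [0.385, 0.108], [0.47, 0.075]]
```

View pics/crop1.png

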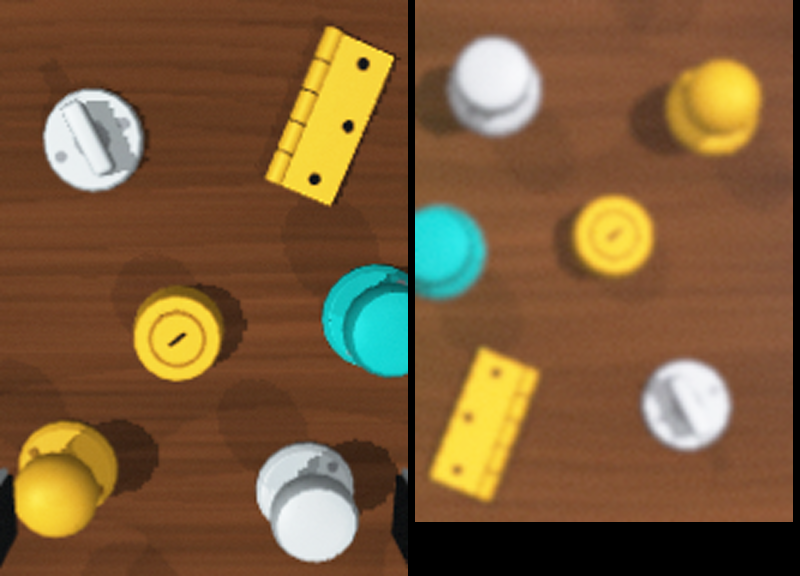

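The crop shows the deadbolt slot at (178,340) in the left half and (614,234) in the right. It also shows the knob heads, the hinge holes with the barrel on the hinge's lower-y side, and the slanted turn-piece. I'll triangulate these.

```bash
python3 - <<'E'
from h import *
import pickle
cw=pickle.load(open('w1.pkl','rb')); ct=imaging.calibration('top')
W=lambda x,y:(x/2.4+235-.3,y/2.4+40-.3); T=lambda x,y:((x-415)/3.6+285-.4,y/3.6+175-.4)
for n,a,b in [('slot',(178,340),(614,234)),('bhead',(57,495),(725,92)),('nhead',(315,522),(493,73)),('hole1',(363,64),(457,469)),('hole2',(348,126),(468,417)),('hole3',(315,179),(496,373)),('turn',(87,138),(688,401))]:
    p,e=tri(cw,W(*a),ct,T(*b)); print(n,p.round(3),round(e,4))
P=[plane(cw,W(*p),.03) for p in [(70,104),(104,172)]]; d=P[1]-P[0]
print('turn ends',P[0].round(3),P[1].round(3),np.degrees(np.arctan2(d[1],d[0])),np.linalg.norm(d))
H=[plane(cw,W(*p),.008) for p in [(333,27),(395,56),(331,206),(266,180)]]; print('hinge',np.round(H,3)[:,:2].tolist(),np.mean(H,0).round(3))
for a,b in((0,3),(1,2)): d=H[b]-H[a]; print(np.degrees(np.arctan2(d[1],d[0])),np.linalg.norm(d))
print('rim of bolt', plane(cw,W(178,334),.028).round(3))
E
```

```text
slot [ 0.543 -0.015  0.039] 0.0021
bhead [ 0.641 -0.092  0.029] 0.0047
nhead [0.648 0.064 0.053] 0.0021
hole1 [0.392 0.087 0.018] 0.0007
hole2 [0.425 0.08  0.019] 0.0003
hole3 [0.454 0.062 0.028] 0.0007
turn [ 0.435 -0.058  0.069] 0.0024
turn ends [ 0.415 -0.072  0.03 ] [ 0.45  -0.054  0.03 ] 25.87479872027935 0.03970011118642547
hinge [[0.372, 0.072], [0.387, 0.107], [0.469, 0.074], [0.455, 0.036]] [0.42  0.072 0.008]
-23.300507414140718 0.0903485631044489
-21.73041478481971 0.08899053539692774
rim of bolt [ 0.541 -0.015  0.028]
```

```bash
python3 -m handwheel '[1,-0.3,-0.4,4.4,0, 1,-0.3,-0.4,4.4,0, 1,-0.3,-0.4,4.4,0, 1,-0.2,-0.35,4.3,0, 1,0,0,0,0, 1,0,0,0,0]' 25
cat > look.py <<'E'
import sys
from h import *
s=r.state(); c=imaging.calibration('wrist'); im=imaging.capture('wrist'); cv2.imwrite('pics/%s.png'%sys.argv[1],im)
print(round(s['time'],2),s['ee_pos'].round(4),s['ee_rot'].round(2),round(s['grip_width'],4),s['ft_force'].round(1))
for col in sys.argv[3].split(','):
    for b in blobs(im,col,800):
        (x,y),rad=cv2.minEnclosingCircle(b)
        print(col,int(cv2.contourArea(b)),'cen',cen(b).round(1),plane(c,cen(b),float(sys.argv[2])).round(4)[:2],'circ',round(x),round(y),round(rad),plane(c,(x,y),float(sys.argv[2])).round(4)[:2])
E
python3 look.py w2 0.028 yellow
```

```text
time: 3.08
ee_pos: [0.5436, -0.0158, 0.1221]
ee_rot: [180.0, 0.1, -180.0]
ft_force: [0.0, 0.1, 0.4]
grip_width: 0.0938
3.08 [ 0.5436 -0.0158  0.1221] [ 1.7998e+02  8.0000e-02 -1.7999e+02] 0.0938 [0.  0.1 0.4]
yellow 5453 cen [421.6  57.8] [0.4225 0.0647] circ 421 59 61 [0.4234 0.0647]
yellow 2937 cen [249.5 293.1] [ 0.6292 -0.0815] circ 242 294 40 [ 0.6296 -0.0882]
yellow 2897 cen [318.7 202. ] [ 0.5398 -0.016 ] circ 319 202 32 [ 0.5396 -0.0158]
yellow 804 cen [436.  386.8] [0.7437 0.1089] circ 438 386 28 [0.7427 0.1115]
```

View pics/w2.png

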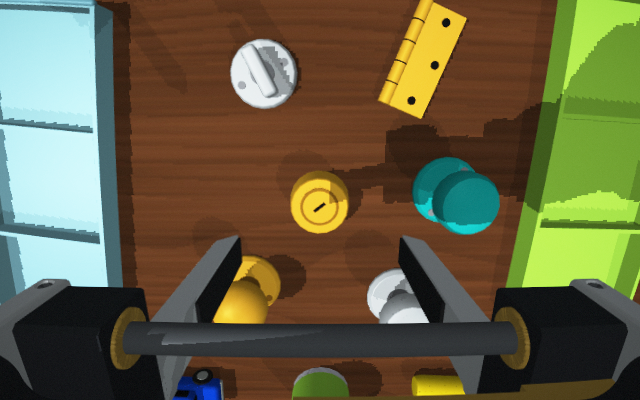

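The deadbolt is centred at (319,204) between the open fingers, so I'll descend and close.

```bash
python3 -m handwheel '[1,0,0,4,0, 1,0,0,4,0, 1,0,0,2.5,0, 1,0,0,1.2,0, 1,0,0,0,0, 0,0,0,0,0, 0,0,0,0,0, 0,0,0,0,0, 0,0,0,0,0, 0,0,0,0,0]' 30
```

```text
time: 4.38
ee_pos: [0.543, -0.0165, 0.0036]
ee_rot: [180.0, 0.0, 180.0]
ft_force: [-0.9, 1.3, 3.0]
grip_width: 0.0537
```

```bash
python3 -m handwheel '[0,0,0,-1.6,0, 0,0,0,-4,0, 0,0,0,-5,0, 0,0,0,-4,0, 0,0.2,-4,0,0, 0,0.3,-5,0,0, 0,0.3,-5,0,0, 0,0.3,-5,0,0, 0,0.3,-4,0,0, 0,0.2,-2.8,0,0, 0,0,0,0,0, 0,0,0,0,0]'; python3 look.py w3 0.025 blue,yellow
```

```text
time: 5.88
ee_pos: [0.5268, -0.2738, 0.1499]
ee_rot: [180.0, 0.0, 180.0]
ft_force: [-0.3, -0.4, -3.2]
grip_width: 0.0535
5.88 [ 0.5268 -0.2738  0.1499] [179.98   0.   179.97] 0.0535 [-0.3 -0.4 -3.2]
blue 28789 cen [324.7 116. ] [ 0.4508 -0.2685] circ 323 132 138 [ 0.4648 -0.2704]
blue 2137 cen [312.2 308. ] [ 0.6482 -0.2811] circ 314 295 58 [ 0.6325 -0.279 ]
yellow 7655 cen [319.9 257.7] [ 0.5897 -0.2729] circ 320 257 52 [ 0.5891 -0.2731]
yellow 1461 cen [490.3 278.3] [ 0.6145 -0.0931] circ 493 293 40 [ 0.6322 -0.0873]
```

View pics/w3.png

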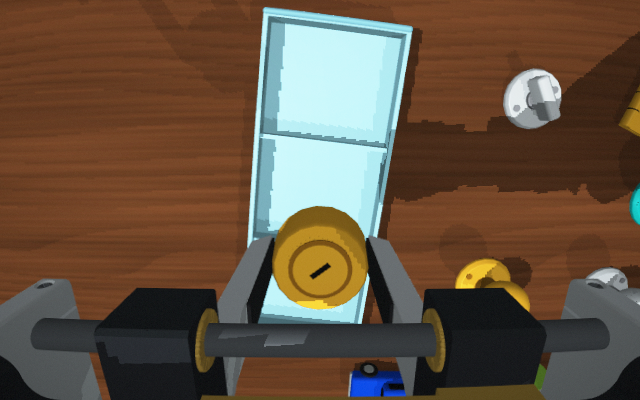

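The held deadbolt is at (320,258). The tray's near corners are at (265,10) and (411,28), and the first cross wall runs (262,135) to (387,149).

```bash
python3 - <<'E'
from h import *
c=imaging.calibration('wrist')
for p in [(264,9),(412,28),(262,134),(387,149),(251,235)]: print(p,plane(c,p,.025).round(4))
E
```

```text
(264, 9) [ 0.3622 -0.32    0.025 ]
(412, 28) [ 0.3767 -0.1937  0.025 ]
(262, 134) [ 0.4669 -0.3255  0.025 ]
(387, 149) [ 0.4804 -0.2104  0.025 ]
(251, 235) [ 0.5654 -0.341   0.025 ]
```

```bash
python3 -m handwheel '[0,0,-0.2,4.5,0, 0,0,0,4.5,0, 0,0,0,3,0, 0,0,0,1.2,0, 0,0,0,0.5,0, 0,0,0,0.4,0, 0,0,0,0,0, 0,0,0,0,0]'
```

```text
time: 6.92
ee_pos: [0.5271, -0.2766, 0.0091]
ee_rot: [-180.0, 0.0, 180.0]
ft_force: [-0.4, -1.0, -2.0]
grip_width: 0.0537
```

```bash
python3 -m handwheel '[0,0,0,0.15,0, 0,0,0,0,0, 0.7,0,0,0,0, 0.7,0,0,0,0, 0.7,0,0,0,0, 0.7,0,0,-2,0, 0.8,0,0,-4,0, 1,0,0,-5,0, 1,0,0,-5,0, 1,-2,3.8,0,0, 1,-2.2,3.8,0,0, 1,-2.2,3.8,0,0, 1,-2.2,3.8,0,0, 1,-2.1,3.6,0,0, 1,0,0,0,0, 1,0,0,0,0]'; python3 look.py w4 0.05 blue,yellow
```

```text
time: 8.93
ee_pos: [0.6336, -0.0894, 0.1679]
ee_rot: [-180.0, 0.0, 179.9]
ft_force: [-1.3, -0.2, -0.1]
grip_width: 0.0941
8.93 [ 0.6336 -0.0894  0.1679] [-1.7996e+02  3.0000e-02  1.7992e+02] 0.0941 [-1.3 -0.2 -0.1]
blue 29429 cen [129.  118.1] [ 0.5577 -0.2606] circ 126 122 139 [ 0.5608 -0.2634]
yellow 3009 cen [320.7 191.6] [ 0.6262 -0.0879] circ 320 192 33 [ 0.6265 -0.0885]
yellow 2838 cen [130.   87.4] [ 0.5312 -0.2561] circ 130 88 33 [ 0.5315 -0.2561]
```

View pics/w4.png

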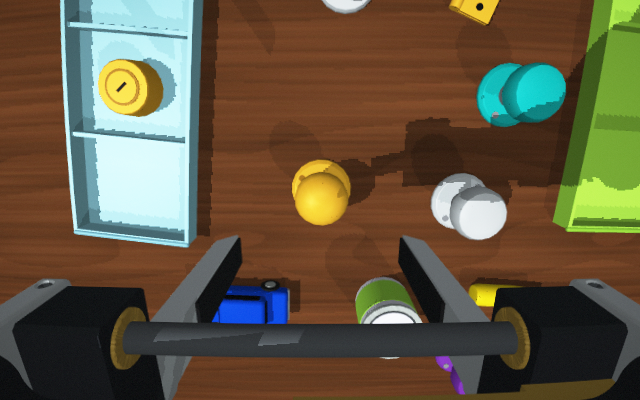

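The deadbolt lies in the middle bay at (130,88). The brass knob head is at (322,199) with its rose centre at about (321,189), and the nickel head is at (479,213).

```bash
python3 - <<'E'
from h import *
import pickle
c=imaging.calibration('wrist'); c1=pickle.load(open('w1.pkl','rb'))
print('bhead',plane(c,(322,199),.046).round(4),'rose',plane(c,(321,189),.008).round(4))
print('bhead tri',tri(c,(322,199),c1,(57/2.4+235,495/2.4+40)))
print('nhead',plane(c,(479,213),.058).round(4),tri(c,(479,213),c1,(366.2,257.2)))
for p in [(77,233),(192,244),(188,140),(72,133)]: print(p,plane(c,p,.025).round(4))
E
```

```text
bhead [ 0.6342 -0.0871  0.046 ] rose [ 0.6331 -0.0879  0.008 ]
bhead tri (array([ 0.63528696, -0.08679963,  0.04304651]), np.float64(0.0008406009220393426))
nhead [0.6448 0.0603 0.058 ] (array([0.64889047, 0.06593567, 0.04848462]), np.float64(0.0024291324397689397))
(77, 233) [ 0.6773 -0.3539  0.025 ]
(192, 244) [ 0.6891 -0.226   0.025 ]
(188, 140) [ 0.5795 -0.2184  0.025 ]
(72, 133) [ 0.5706 -0.3377  0.025 ]
```

```bash
python3 -m handwheel '[1,0,0.2,4,0, 1,0,0,4.5,0, 1,0,0,3.5,0, 1,0,0,1.6,0, 1,0,0,0.4,0, 1,0,0,0,0, 0,0,0,0,0, 0,0,0,0,0, 0,0,0,0,0, 0,0,0,0,0, 0,0,0,0,0]' 35
```

```text
time: 10.35
ee_pos: [0.6339, -0.0867, 0.027]
ee_rot: [-180.0, 0.0, 180.0]
ft_force: [0.8, -1.6, 0.7]
grip_width: 0.0502
```

```bash
python3 -m handwheel '[0,0,0,-1.5,0, 0,0,0,-3.5,0, 0,0,0,-3,0, 0,0.1,-3,0,0, 0,0.1,-5,0,0, 0,0.1,-5,0,0, 0,0.1,-4,0,0, 0,0,-3,0,0, 0,0,0,3,0, 0,0,0,2.5,0, 0,0,0,1.2,0, 0,0,0,0.5,0, 0,0,0,0.2,0, 0,0,0,0,0]'
```

```text
time: 12.1
ee_pos: [0.6301, -0.2867, 0.0337]
ee_rot: [-180.0, 0.0, 180.0]
ft_force: [0.5, 0.6, -4.1]
grip_width: 0.0503
```

```bash
python3 -m handwheel '[0,0,0,0.2,0, 0,0,0,0.1,0, 0,0,0,0,0, 0.85,0,0,0,0, 0.85,0,0,0,0, 0.85,0,0,0,0, 0.9,0,0,-3,0, 1,0,0,-5,0, 1,0,0,-5,0, 1,-0.2,4,-0.8,0, 1,-0.2,5.2,0,0, 1,-0.2,5.2,0,0, 1,-0.2,5.2,0,0, 1,-0.2,5.2,0,0, 1,-0.2,5.2,0,0, 1,-0.3,5,0,0, 1,0,0,0,0, 1,0,0,0,0]'; python3 look.py w5 0.05 silver,green
```

```text
time: 14.35
ee_pos: [0.645, 0.0626, 0.168]
ee_rot: [-180.0, -0.0, 179.9]
ft_force: [0.4, -0.6, -0.3]
grip_width: 0.0943
14.35 [0.645  0.0626 0.168 ] [-179.96   -0.    179.93] 0.0943 [ 0.4 -0.6 -0.3]
silver 3030 cen [321.6 195.3] [0.641 0.065] circ 321 196 33 [0.6415 0.0643]
silver 1953 cen [193.5 283.2] [ 0.7337 -0.0662] circ 194 278 59 [ 0.7277 -0.065 ]
silver 1841 cen [447.6 283.9] [0.7347 0.1946] circ 446 278 59 [0.7279 0.1922]
silver 1575 cen [245.1 309.1] [ 0.7637 -0.0149] circ 244 320 32 [ 0.7773 -0.017 ]
silver 1001 cen [ 32.9 155. ] [ 0.6007 -0.2107] circ 46 164 67 [ 0.6101 -0.1994]
green 29679 cen [503.7 108.9] [0.5613 0.2279] circ 510 110 136 [0.5626 0.234 ]
green 986 cen [257.9 286.6] [7.37e-01 1.00e-04] circ 254 300 30 [ 0.7532 -0.0053]
```

View pics/w5.png

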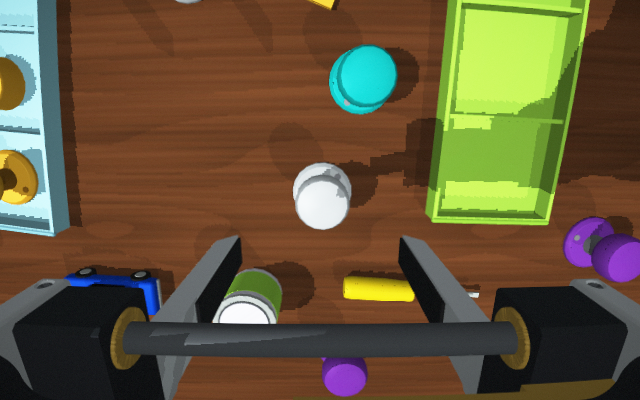

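The nickel head is at (322,203) and its rose at (321,191). The green tray's far corners are at (428,220) and (549,224), and the cross wall runs (438,113) to (562,121).

```bash
python3 - <<'E'
from h import *
c=imaging.calibration('wrist')
print('nhead',plane(c,(322,203),.058).round(4),'rose',plane(c,(321.5,191),.008).round(4))
for p in [(428,220),(549,224),(562,121),(438,113)]: print(p,plane(c,p,.025).round(4))
E
python3 -m handwheel '[1,0,0.15,4,0, 1,0,0,4.5,0, 1,0,0,3.5,0, 1,0,0,1.6,0, 1,0,0,0.5,0, 1,0,0,0,0]' 35
```

```text
nhead [0.6464 0.0647 0.058 ] rose [0.6468 0.0645 0.008 ]
(428, 220) [0.674  0.1757 0.025 ]
(549, 224) [0.6792 0.3095 0.025 ]
(562, 121) [0.5712 0.3036 0.025 ]
(438, 113) [0.5659 0.1765 0.025 ]
time: 15.15
ee_pos: [0.6456, 0.0645, 0.0279]
ee_rot: [180.0, 0.1, 179.9]
ft_force: [0.7, -1.1, -0.1]
grip_width: 0.0942
```

```bash
python3 -m handwheel '[0,0,0,0,0, 0,0,0,0,0, 0,0,0,0,0, 0,0,0,0,0, 0,0,0,0,0, 0,0,0,-1.5,0, 0,0,0,-3.5,0, 0,0,0,-3.5,0, 0,0.4,3,0,0, 0,0.6,4.5,0,0, 0,0.6,4.5,0,0, 0,0.6,3.5,0,0, 0,0.3,2.3,0,0, 0,0,0,3.5,0, 0,0,0,2.7,0, 0,0,0,1.2,0, 0,0,0,0.5,0, 0,0,0,0.1,0, 0,0,0,0,0]'
```

```text
time: 17.52
ee_pos: [0.6206, 0.243, 0.0328]
ee_rot: [180.0, 0.1, 179.9]
ft_force: [0.5, -0.9, -3.7]
grip_width: 0.0507
```

```bash
python3 -m handwheel '[0,0,0,0.1,0, 0,0,0,0,0, 0.85,0,0,0,0, 0.85,0,0,0,0, 0.85,0,0,0,0, 0.9,0,0,-3,0, 1,0,0,-5,0, 1,0,0,-5,0, 1,4,-3.4,0,0, 1,4,-3.4,0,0, 1,4,-3.4,0,0, 1,4,-3.4,0,0, 1,4,-3.5,0,0, 1,0,0,0,0.131, 1,0,0,0,0.131, 1,0,0,0,0.131, 1,0,0,0,0, 1,0,0,0,0]'; python3 look.py w6 0.008 silver,yellow; python3 -c "
from rig import r; print(r.state()['qpos'].round(1))"
```

```text
time: 19.77
ee_pos: [0.42, 0.0721, 0.161]
ee_rot: [180.0, 0.0, 157.6]
ft_force: [1.0, 0.1, 0.0]
grip_width: 0.0939
19.77 [0.42   0.0721 0.161 ] [1.8000e+02 1.0000e-02 1.5761e+02] 0.0939 [1.  0.1 0. ]
silver 3140 cen [197.7 268.1] [ 0.4503 -0.0884] circ 190 274 60 [ 0.4535 -0.1003]
silver 1818 cen [446.4 283.2] [0.5758 0.1661] circ 446 278 60 [0.5689 0.167 ]
silver 1023 cen [ 67.8 271. ] [ 0.3962 -0.2364] circ 66 280 29 [ 0.4047 -0.2457]
yellow 3304 cen [318.2 189.4] [0.418  0.0721] circ 318 190 46 [0.4181 0.0714]
[-39.    6.8  27.  122.7  -3.9  51.3  57.9]
```

View pics/w6.png

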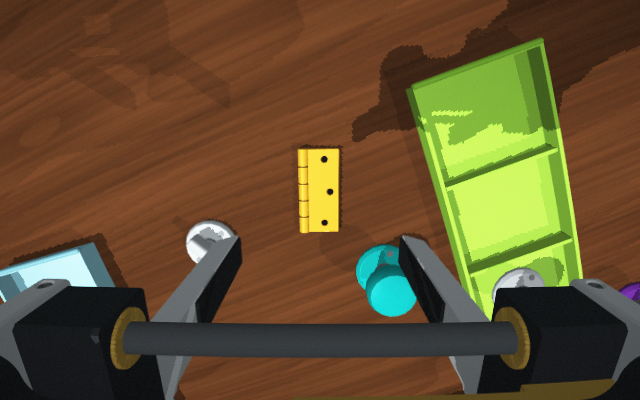

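The hinge is square to the jaws and centred at (318,190), with clear space for the fingers.

```bash
python3 -m handwheel '[1,0,0,4.5,0, 1,0,0,5,0, 1,0,0,3.8,0, 1,0,0,1.6,0, 1,0,0,0.7,0, 1,0,0,0.1,0, 1,0,0,0,0, 0,0,0,0,0, 0,0,0,0,0, 0,0,0,0,0, 0,0,0,0,0, 0,0,0,0,0, 0,0,0,0,0]' 25
```

```text
time: 21.45
ee_pos: [0.42, 0.072, 0.004]
ee_rot: [-180.0, -0.0, 157.4]
ft_force: [-0.5, 0.2, 0.3]
grip_width: 0.041
```

```bash
python3 -m handwheel '[0,0,0,-1,0, 0,0,0,-3,0, 0,0,0,-4.5,0, 0,0,0,-4.5,0.185, 0,0,0,0,0.185, 0,0,0,0,0.186, 0,0,0,0,0.186, 0,0,0,0,0.186, 0,0,0,0,0.186, 0,0,0,0,0.186, 0,-3,0.4,0,0, 0,-5.5,0.75,0,0, 0,-5.5,0.75,0,0, 0,-5.5,0.75,0,0, 0,-5.5,0.75,0,0, 0,-5.1,0.7,0,0, 0,-3,0.4,0,0, 0,0,0,0,0, 0,0,0,0,0]'; python3 look.py w7 0.025 blue,yellow
```

```text
time: 23.82
ee_pos: [0.424, -0.2614, 0.1342]
ee_rot: [-180.0, -0.0, 83.0]
ft_force: [0.8, 0.7, -1.8]
grip_width: 0.0416
23.82 [ 0.424  -0.2614  0.1342] [-1.7999e+02 -3.0000e-02  8.2960e+01] 0.0416 [ 0.8  0.7 -1.8]
blue 33432 cen [456.6 193.2] [ 0.5499 -0.2674] circ 430 180 181 [ 0.5256 -0.2525]
yellow 9998 cen [319.6 247.3] [ 0.4188 -0.3047] circ 320 248 79 [ 0.419  -0.3057]
yellow 4725 cen [542.6 202.6] [ 0.6327 -0.2865] circ 544 202 47 [ 0.6336 -0.286 ]
yellow 2766 cen [430.4 201.2] [ 0.5254 -0.272 ] circ 430 201 31 [ 0.5252 -0.2722]
```

View pics/w7.png

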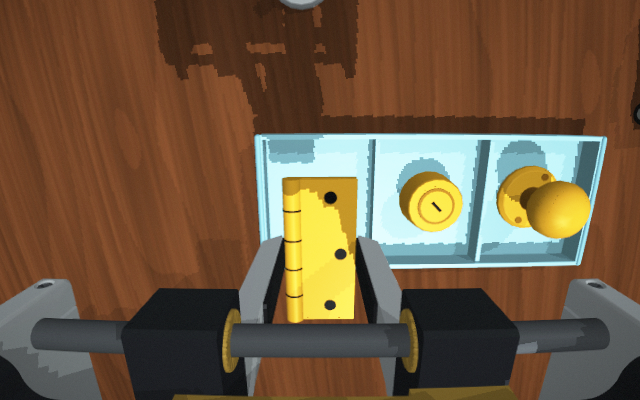

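The hinge is held level and square over the near bay, with the deadbolt at (430,201) and the brass knob at (540,203) in theirs.

```bash
python3 -m handwheel '[0,0,0,4,0, 0,0,0,4.5,0, 0,0,0,2.4,0, 0,0,0,1,0, 0,0,0,0.4,0, 0,0,0,0.2,0, 0,0,0,0,0, 0,0,0,0,0]'
```

```text
time: 24.88
ee_pos: [0.4244, -0.262, 0.0095]
ee_rot: [180.0, 0.0, 83.0]
ft_force: [0.0, -0.7, -2.0]
grip_width: 0.0417
```

```bash
python3 -m handwheel '[0,0,0,0.15,0, 0,0,0,0,0, 0.6,0,0,0,0, 0.6,0,0,0,0, 0.6,0,0,0,0, 0.6,0,0,-2,0, 0.8,0,0,-5,0, 1,0,0,-5,0, 1,0,0,-3.5,0, 1,5,-0.4,0,0, 1,5,-0.4,0,0, 1,5,-0.4,0,0, 1,4.9,-0.3,0,0.165, 1,0,0,0,0.166, 1,0,0,0,0.166, 1,0,0,0,0.166, 1,0,0,0,0.166, 1,0,0,0,0.166, 1,0,0,0,0, 1,0,0,0,0]'; python3 look.py w8 0.03 silver,yellow
```

```text
time: 27.38
ee_pos: [0.4335, -0.0669, 0.1625]
ee_rot: [180.0, 0.0, 27.0]
ft_force: [-0.2, -0.5, 0.8]
grip_width: 0.0938
27.38 [ 0.4335 -0.0669  0.1625] [180.     0.    27.01] 0.0938 [-0.2 -0.5  0.8]
silver 7207 cen [495.4 221.3] [ 0.492  -0.2385] circ 512 205 127 [ 0.5139 -0.2434]
silver 2163 cen [317.4 189.3] [ 0.4387 -0.0612] circ 317 189 27 [ 0.4388 -0.061 ]
silver 1939 cen [193.8 282.4] [0.2868 0.0109] circ 194 278 60 [0.2923 0.0125]
silver 1002 cen [612.6 298.2] [ 0.4798 -0.4221] circ 606 303 39 [ 0.4716 -0.4193]
silver 891 cen [ 26.8 297.1] [0.1731 0.1806] circ 32 302 38 [0.1705 0.1735]
yellow 3241 cen [603.7 120.9] [ 0.6274 -0.2783] circ 606 122 42 [ 0.6277 -0.2809]
yellow 2192 cen [537.  201.3] [ 0.5295 -0.2653] circ 536 200 30 [ 0.5295 -0.2633]
yellow 2056 cen [471.6 272.8] [ 0.4324 -0.2494] circ 471 271 38 [ 0.4333 -0.2477]
yellow 1592 cen [490.2 393.7] [ 0.305  -0.3697] circ 438 396 146 [ 0.2746 -0.3116]
```

View pics/w8.png

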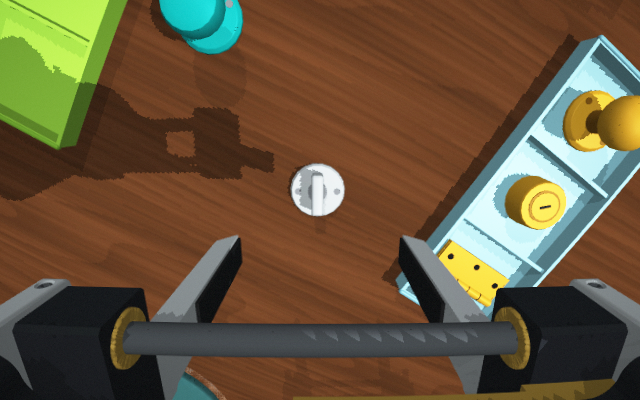

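The turn-piece is upright in the picture at (318,191), so it is square to the jaws. The hinge, deadbolt and knob are each in their own blue bay.

```bash
python3 - <<'E'
from h import *
c=imaging.calibration('wrist'); s=r.state(); p=s['ee_pos']; y=np.radians(s['ee_rot'][2])
for px,z in [((317.5,190),.008),((318,193),.03)]:
    X=plane(c,px,z); d=X-p; print(X.round(4),'dx %.2f dy %.2f cm'%(100*(d[0]*np.cos(y)+d[1]*np.sin(y)),100*(d[0]*np.sin(y)-d[1]*np.cos(y))))
E
```

```text
[ 0.4336 -0.0638  0.008 ] dx 0.15 dy -0.28 cm
[ 0.4357 -0.0634  0.03  ] dx 0.36 dy -0.21 cm
```

```bash
python3 -m handwheel '[1,0.2,-0.25,4.5,0, 1,0,0,5,0, 1,0,0,3.5,0, 1,0,0,1.5,0, 1,0,0,0.5,0, 1,0,0,0.1,0, 1,0,0,0,0, 0.1,0,0,0,0, 0,0,0,0,0, 0,0,0,0,0, 0,0,0,0,0, 0,0,0,0,0, 0,0,0,0,0, 0,0,0,0,0]' 30
```

```text
time: 29.18
ee_pos: [0.4342, -0.0638, 0.0115]
ee_rot: [180.0, 0.0, 26.8]
ft_force: [0.7, 0.1, -0.4]
grip_width: 0.0273
```

```bash
python3 -m handwheel '[0,0,0,0,0, 0,0,0,0,0, 0,0,0,0,0, 0,0,0,0,0]'
```

```text
time: 29.68
ee_pos: [0.4344, -0.0637, 0.0117]
ee_rot: [-180.0, -0.0, 26.8]
ft_force: [-0.8, 0.4, 7.7]
grip_width: 0.0118
```

```bash
python3 -m handwheel '[0,0,0,-1,0, 0,0,0,-3.5,0, 0,0,0,-4.5,0, 0,0,0,-3,0, 0,1.2,-2.9,0,0, 0,2,-4.8,0,0, 0,2.1,-4.9,0,0, 0,2.1,-4.9,0,0, 0,2.1,-4.9,0,0, 0,1.6,-3.8,0,0, 0,1.2,-3,0,0, 0,0,0,0,0, 0,0,0,0,0]'; python3 look.py w9 0.025 green,silver
```

```text
time: 31.3
ee_pos: [0.4124, 0.2515, 0.1317]
ee_rot: [180.0, 0.0, 26.7]
ft_force: [-0.2, -0.7, -0.9]
grip_width: 0.0116
31.3 [0.4124 0.2515 0.1317] [1.7998e+02 2.0000e-02 2.6750e+01] 0.0116 [-0.2 -0.7 -0.9]
green 36209 cen [368.8 111.8] [0.5029 0.2511] circ 376 110 183 [0.5067 0.2458]
silver 6597 cen [319.8 251.4] [0.3703 0.2306] circ 324 264 62 [0.3603 0.2206]
silver 1109 cen [439.6  11.2] [0.5981 0.2382] circ 441 0 33 [0.6055 0.2412]
silver 879 cen [612.4 297. ] [ 0.4602 -0.0704] circ 607 302 38 [ 0.4533 -0.0683]
silver 821 cen [ 26.7 296.6] [0.1811 0.4827] circ 32 301 38 [0.1785 0.4765]
```

View pics/w9.png

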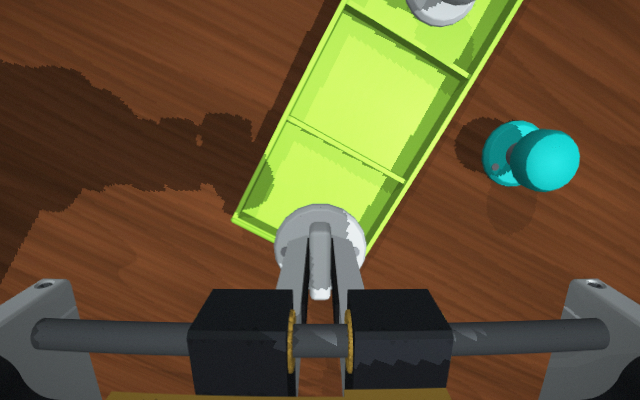

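The thumb-turn hangs level over the green near bay, with the rose at (320,245).

```bash
python3 -m handwheel '[0,0,0,4,0, 0,0,0,4,0, 0,0,0,2,0, 0,0,0,0.9,0, 0,0,0,0.5,0, 0,0,0,0.1,0, 0,0,0,0,0, 0,0,0,0,0]'
```

```text
time: 32.35
ee_pos: [0.4126, 0.2525, 0.0169]
ee_rot: [-180.0, -0.0, 26.8]
ft_force: [-0.2, -0.1, -1.6]
grip_width: 0.0121
```

```bash
python3 -m handwheel '[0,0,0,0.1,0, 0,0,0,0,0, 0.4,0,0,0,0, 0.4,0,0,0,0, 0.4,0,0,0,0, 0.4,0,0,-2,0, 0.4,0,0,-5,0, 0.4,0,0,-5,0, 0.4,0,0,-5,0, 0.4,0,-4.5,0,0, 0.4,0,-4.5,0,0, 0.4,0,-4.5,0,0, 0.4,0,-4.5,0,0, 0.4,0,-4.5,0,0, 0.4,0,-4,0,0, 0.4,0,0,0,0, 0.4,0,0,0,0]'
python3 - <<'E'
from h import *
a=imaging.capture('top'); b=imaging.capture('scene')
o=np.vstack([cv2.resize(a[100:340,150:500],(700,480))[:300*2-180],]) 
s=cv2.resize(a[100:330,150:500],(700,460)); cv2.imwrite('pics/top9.png',s); cv2.imwrite('pics/scene9.png',b)
c=imaging.calibration('top')
for col in ('yellow','silver','car'):
    for k in blobs(a,col): print(col,int(cv2.contourArea(k)),cen(k).round(1),plane(c,cen(k),.02).round(3)[:2])
E
```

```text
time: 34.48
ee_pos: [0.2934, 0.4882, 0.1853]
ee_rot: [180.0, 0.0, 26.7]
ft_force: [0.1, -1.1, -0.4]
grip_width: 0.0377
yellow 2216 [ 17.7 218.3] [0.599 0.771]
yellow 1963 [235.6 262.8] [0.49  0.233]
yellow 491 [441.6 290.2] [ 0.423 -0.259]
yellow 446 [447.7 205.2] [ 0.629 -0.288]
yellow 362 [281.9 154.9] [0.76  0.126]
yellow 299 [445.5 246.6] [ 0.527 -0.275]
silver 4903 [442.2 254.4] [ 0.508 -0.266]
silver 548 [338.8 144.9] [ 0.786 -0.019]
silver 498 [234.1 208. ] [0.623 0.242]
silver 451 [ 13.  330.9] [0.335 0.743]
silver 414 [228.3 297. ] [0.411 0.247]
silver 393 [ 4.  21.9] [1.141 0.893]
silver 370 [ 82.1 361.7] [0.268 0.575]
silver 108 [473.8 239.7] [ 0.543 -0.346]
silver 107 [  3.5 392.1] [0.203 0.746]
silver 88 [ 17.7 377. ] [0.235 0.718]
car 646 [403.6 152.2] [ 0.767 -0.184]
```

View pics/top9.png

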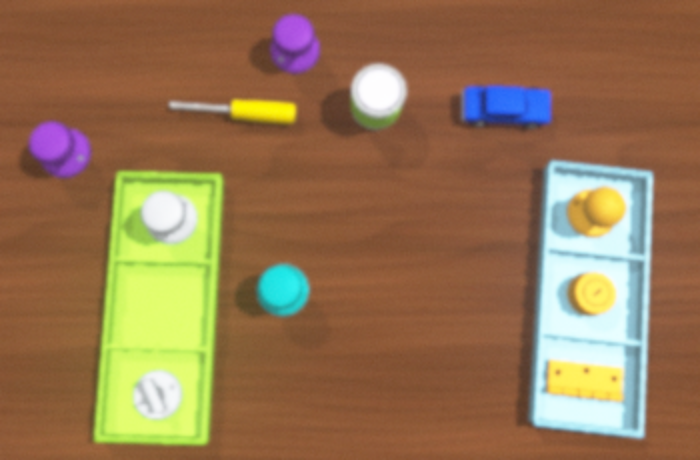

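View pics/scene9.png

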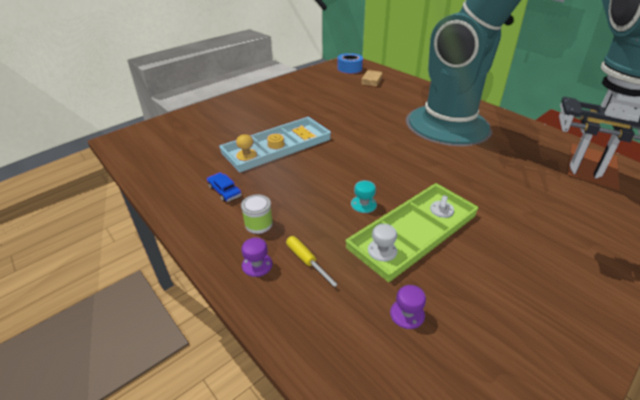

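Both views show all five pieces upright or flat, one to a bay in the correct trays. The tin, car, screwdriver and the look-alikes haven't moved.

```bash
python3 -c "
from rig import job; print(job.hand_in())"
```

```text
the job is handed in; nothing more can be done
None
```

I put all five pieces in their trays and handed the job in at about 34.6 s of robot time. No verdict was reported.

| Piece | Tray and bay | Distance from bay centre (top view) |
|---|---|---|
| Brass knob | Blue, far | within about 5 mm |
| Brass deadbolt | Blue, middle | within about 5 mm |
| Brass hinge | Blue, near | within about 5 mm |
| Nickel knob | Green, far | within about 5 mm |
| Nickel thumb-turn | Green, near | within about 7 mm |

- **Final check:** The last top and scene views show every piece upright or flat on its bay's bottom, with the gripper clear. The measured positions of the tin, car and screwdriver match the start to within about 1 mm. The turquoise and purple look-alikes look unmoved.
- **Disagreements:** The first height measurements were off by 1–4 cm because the two camera positions were too close together. One green-tray corner was also wrong. Closer wrist pictures settled the positions of the knobs, the thumb-turn and the trays. Grasp heights came from the given dimensions. I saw no contact force that would suggest trouble.

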